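# Pry the retaining clip off a trolley axle with a hooked pick

### The job

The wheel of the workshop trolley has to come off: take the yellow hooked pick, whose blade is set at no exact length, from the tool block, feel its hook down onto the top of the axle and along it in under the back of the sprung clip, and ease the clip straight up out of its groove, never pressing on the axle or washer with more than about 10 newtons nor pulling on the clip with more than about 15. Carry the clip on the hook to the steel parts dish and lay it inside, handling it with the pick only, then stand the pick back upright in its slot; leave the other tools and things where they are.

Things in the scene. Friction and masses are not known exactly. Their poses are not given: they have to be found in the camera images.
- pick_grip (a point): Handle centre of the pick (70 g) standing in the tool block; z up. Yellow square handle 20 x 20 mm, flats along x and y, z -30 to +32; black cap to +42; steel collet 21 mm across, its foot on the block at -38. The collet clamps a straight 4 mm round blade on the axis, last set by hand: its heel, the pick's lowest point, lies anywhere from -111 to -119 and must be felt. It does not slip in use.
- pick: The same pick, origin at its foot, 38 mm under pick_grip, same axes. At the heel the blade's hook points to -x: 3.2 mm round steel, ending 14.6 mm from the blade's axis; along its length it rises 1.9 mm, so its top at the end is 5.5 mm above the heel.
- clip: Sprung E-clip of dark steel, 3 mm thick, 49 mm across, 16 g; origin at the ring's centre, on the axle's axis. Stands across the axle: +x face outboard, -x to the wheel, closed back up (+z), open mouth with two spring prongs down. Window under the back: from the axle's top (z 12.5 mm) to the back's lower edge (19.5), y -7 to +7. Back 5 mm deep.
- clip_back (a point): Middle of the clip's closed back, 22 mm above its centre, same axes. Pulled up here at 10 to 20 mm/s the prongs spread and the clip springs off after 8 mm at 8 to 13 N (more if jerked); eased earlier, it snaps back. Off the axle (32 mm up) it hangs on the hook; laid down towards the hook's end while its mouth stands on a floor, it lies flat and the hook draws out backwards.
- vice: Green bench vice (fixed, jaws to 92 mm) gripping a level axle with the trolley wheel; origin on the bench. x runs along the axle to its free outboard end, z up. Axle 25 mm thick, axis 75 mm above the bench, end at x = 105 mm. Clip at x = 83 to 86; 4.5 behind it the brass washer, 37 mm across, outer face at x = 78.5; red wheel 100 mm across at x = 39 to 75, top 125 mm high.
- pick_slot (a point): Point on the tool block's flat top (88 mm above the bench) where the pick's axis stands. Fixed wooden block, 90 x 200 x 88 mm in x, y, z. Slot right through it, x -18 to +6 and y -5.5 to +5.5 mm, hook end at -x: the pick stands with its axes along these. Chisel at y = +66 and screwdriver at y = -66 mm, 70 mm high above the block.
- dish_in (a point): Centre of the inner floor (4 mm above the bench) of the round steel parts dish. Floor 120 mm across, flared rim 144 mm across and 20 mm above the bench. Loose, 0.5 kg; a small brass washer, 28 mm across, lies in it near the rim.
- chisel: Chisel with dark wooden handle standing in the tool block (bystander); origin at the handle's foot.
- driver: Screwdriver with red handle standing in the tool block (bystander); origin at the handle's foot.
- offcut: Wood offcut 70 x 45 x 30 mm (bystander).
- tape: Yellow tape measure, 62 x 62 x 36 mm (bystander).
- glue: White glue bottle, 60 mm across, 150 mm high (bystander).
- file: File with wooden handle, 260 mm long (bystander).
Mind the look-alikes: they are no part of the job. Of the things that look like the pick, the larger one is meant. Leave any turquoise look-alike of the part that bears pick_slot alone.

How it is judged:
By the outcome, as a careful person would: the job done as asked, in the order asked, and still so for the second after the job is handed in, with the robot touching nothing.
It also fails if it takes over 72 s, if anything falls off the work surface, if the arm or the gripper's body presses on something with over 40 N, if the wrist force passes 120 N, or if a joint passes its speed limit or range.

### The arm

A 6-joint arm with a two-finger parallel gripper is mounted at the origin on the work surface. World frame = base frame: x ahead of the robot, y to its left, z up, the work surface at z = 0. Lengths are in m, angles in rad, forces in N, time in s.
With the tool pointing down it reaches from about 0.4 to 0.925 m from the base axis. Payload 12.5 kg.
Tool frame: the origin (TCP) lies at the centre of the arm's flange, where the gripper is bolted on; the fingertips stand 190 mm ahead of it and the grasp point (between the pads) lies 171 mm ahead of it (r.tip_reach is the z of the fingertips in the tool frame, in m); z points along the fingers, x is the direction in which the jaws open and shut, and the axes are right-handed (so a half turn about z gives the same grasp; the last joint's range is limited). The gripper opens to 95 mm and grips with 3 to 60 N. Pads are 20 mm wide; open, the fingers measure 119 mm over their backs; the gripper's body (75 mm by 180 mm) begins 59 mm behind the grasp point.
Start: joints at [-0.106, 0.491, 1.559, -0, 1.092, -0.106], TCP at [0.625, 0, 0.405] pointing down, gripper open.
Joint ranges: [-3.1, 3.1], [-0.84, 2.19], [0.05, 2.79], [-1.13, 4.28], [0.06, 2.93], [-2.69, 2.69]. Speed limits (rad/s): [2.22, 2.22, 2.79, 3.14, 3.14, 3.14].

### API

Orientations are given as a unit quaternion [x, y, z, w].
In Python, from plant import r, inverse_kinematics, monitor, eyes gives the robot as it stands. Calls block until the motion is done:
- r.goto(position, orientation): joint-space move of the TCP to a pose.
- r.movel(position, ori=None, rate=0.15): straight line of the TCP; ori=None keeps the orientation; rate is the mean speed in m/s.
- r.move_j(angles): joint-space move.
- r.gripper_open() and r.grasp(grasp_force=None): open the fingers fully, or close them until they stop; grasp_force is the grip in N (None keeps the last).
- r.pause(seconds).
- inverse_kinematics(position, orientation): joint angles nearest the present ones, or None.
- monitor.state(): the state.
- eyes.get_image(name): name is "scene" or "side" or "wrist"; returns a dict with "frame" (400x640x3 uint8, red, green, blue), "depth" (400x640 float32, m along the optical axis (not along the pixel's ray), 0 where there is no reading), "mtx" (3x3 intrinsics, pixels), "R" (3x3) and "t" (3): a world point X has camera coordinates R X + t. Camera axes: x right, y down, z forward; pixel columns grow to the right and rows downward; lengths in m; the calibration is good to about 2 mm. The wrist camera is an equidistant fisheye: a pixel r from the principal point sees the ray r / f radians off the axis. A picture is of the moment at which its call begins.
A pose or a line that the arm cannot do raises r.MotionError and nothing moves.
- r.hand_in(): hands the job in, once; it reports no verdict.
Trained networks look in a picture, given as the dict that the camera call returned (one of the last four; its "shot" number tells which), for a name from the list of things; names that differ only in an ending like _2 or _b are one class to them, and where a whole thing is asked for, a point or a joint stands for the part that bears it (a point fixed in the world has none). Each returns a list of dicts, best first, with "confidence" (0 to 1); they miss things now and then, are a little off and sometimes report something else, mostly with a low value. They report only what shows in the picture. A call takes as long as a camera call. They do not tell look-alikes from the thing itself.
- eyes.boxes_of(picture, target): "xy" ([column, row] in pixels, amid what is visible of it).
The state is a dict: "t": time; "joint_positions": joint angles; "joint_velocities": joint speeds; "joint_efforts": joint torques, N m; "tool_pos": TCP position; "orientation": TCP orientation; "wrist_force": force on the tool from outside, world axes, zero at the start; "torque": the same for the moment, N m; "opening": finger opening in m.
Only numpy, scipy, OpenCV 4.12 (cv2) and the standard library are available. Lean on these libraries where they do the work, as an engineer would, in place of code of your own. Each camera call takes 0.05 s, during which the arm holds its last target. There are 200 camera calls.

## Working session

There is one attempt and no reset: what is moved stays moved. The work goes in short steps, each a Python script; the robot and the scene stay as the last script left them, time stands still between calls to the robot, and variables do not carry over. Pictures are saved under pics/ and viewed, about 8 in all and at most 12, crops included, and the job is handed in when it is done.

```bash
ls; mkdir -p pics
cat > h.py <<'E'
import numpy as np, cv2
from plant import r, inverse_kinematics, monitor, eyes
def save(im,name): cv2.imwrite('pics/'+name,im['frame'][:,:,::-1])
def world(im,u,v,d=None):
    K=im['mtx']; 
    if d is None:
        p=im['depth'][int(v)-1:int(v)+2,int(u)-1:int(u)+2]; p=p[p>0]; d=np.median(p) if p.size else np.nan
    c=np.array([(u-K[0,2])/K[0,0]*d,(v-K[1,2])/K[1,1]*d,d])
    return im['R'].T@(c-im['t'])
def cloud(im):
    K=im['mtx'];d=im['depth'];v,u=np.mgrid[:d.shape[0],:d.shape[1]]
    c=np.stack([(u-K[0,2])/K[0,0]*d,(v-K[1,2])/K[1,1]*d,d],-1)
    return (c-im['t'])@im['R']
E
python3 - <<'E'
from h import *
for n in ['scene','side']:
    im=eyes.get_image(n); save(im,n+'0.png'); np.savez(n+'0.npz',**{k:im[k] for k in('frame','depth','mtx','R','t')})
    print(n,im['mtx'][0,0],-im['R'].T@im['t'],im['R'][2])
    for t in ['pick','clip','vice','pick_slot','dish_in','chisel','driver','tape','glue','file','offcut']:
        try:
            for b in eyes.boxes_of(im,t)[:3]:
                print(t,np.round(b['confidence'],2),np.round(b['xy']),np.round(world(im,*b['xy']),3))
        except Exception as e: print(t,e)
print(monitor.state()['t'])
E
```

```text
pics
scene 494.4295805549693 [ 1.08625935 -0.91945822  0.86390491] [-0.44506887  0.68643779 -0.57507988]
pick 0.59 [392. 167.] [0.566 0.298 0.071]
pick 0.52 [364. 150.] [ 0.632 -0.03   0.309]
clip 0.64 [350. 223.] [ 0.604 -0.035  0.091]
vice 0.62 [329. 220.] [ 0.544 -0.043  0.081]
pick_slot 0.82 [361. 176.] [0.511 0.197 0.075]
pick_slot 0.69 [309. 151.] [0.296 0.242 0.079]
pick_slot 0.36 [410. 210.] [0.687 0.165 0.035]
dish_in 0.83 [229. 290.] [ 0.427 -0.319  0.002]
dish_in 0.33 [393. 252.] [ 0.714 -0.002  0.016]
driver 0.46 [355. 158.] [0.479 0.217 0.118]
tape 0.93 [411. 210.] [0.688 0.166 0.036]
glue 0.86 [303. 308.] [ 0.656 -0.331  0.079]
file 0.89 [393. 255.] [ 0.717 -0.009  0.014]
offcut 0.73 [347. 295.] [ 0.694 -0.21   0.031]
side 410.0027566096669 [0.36122798 0.81901633 0.65950086] [ 0.11513196 -0.82505131 -0.55320428]
pick 0.82 [244. 299.] [0.564 0.315 0.093]
pick 0.6 [300. 284.] [0.46  0.306 0.139]
vice 0.77 [293. 223.] [0.521 0.052 0.077]
pick_slot 0.56 [413. 343.] [0.259 0.361 0.084]
dish_in 0.84 [338. 173.] [ 0.448 -0.344 -0.002]
chisel 0.98 [296. 311.] [0.453 0.376 0.147]
chisel 0.61 [219. 230.] [ 0.729  0.006 -0.001]
tape 0.72 [210. 278.] [0.673 0.215 0.035]
tape 0.41 [337. 170.] [ 0.452 -0.358 -0.002]
glue 0.91 [274. 163.] [ 0.641 -0.272  0.056]
file 0.58 [220. 233.] [0.716 0.03  0.01 ]
offcut 0.73 [253. 190.] [ 0.683 -0.169  0.021]
1.2
```

View pics/scene0.png

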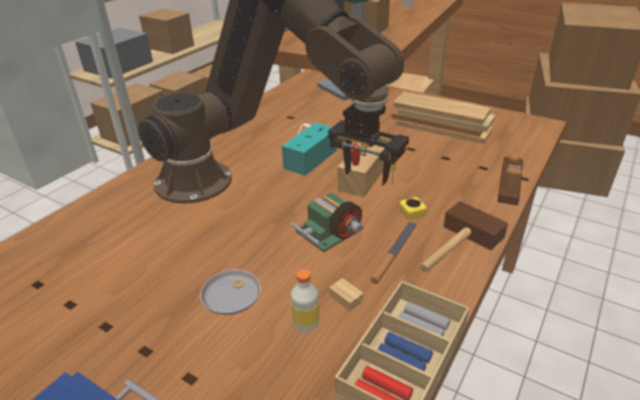

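View pics/side0.png

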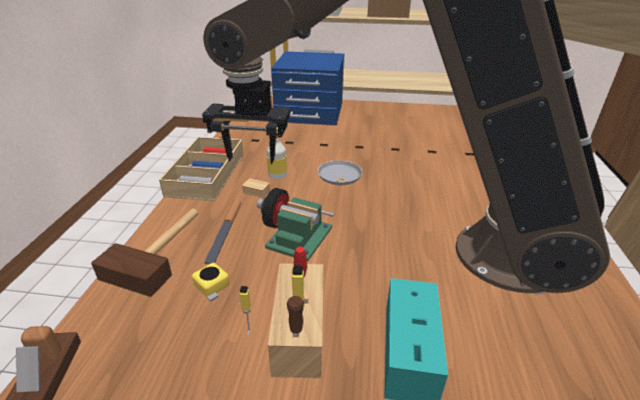

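The side view shows the block at about (297,310), with the red driver behind, the yellow pick in the middle at (298,283) and the chisel in front. The small look-alike pick stands at (245,300), and the turquoise block is at (413,335). The vice and wheel are at (290,220), and the dish is at (339,172).

```bash
cat > a.py <<'E'
from h import *
def L(n): 
    z=np.load(n+'0.npz'); return {k:z[k] for k in z}
S=L('side');C=L('scene')
def rect(im,lo,hi):
    P=cloud(im); m=np.all((P>lo)&(P<hi),-1)&(im['depth']>0); p=P[m]
    q=cv2.minAreaRect((p[:,:2]*1000).astype(np.float32)); return len(p),np.round(q[0],1),np.round(q[1],1),round(q[2],1),np.median(p[:,2]).round(4)
print('block side',rect(S,[.38,.15,.083],[.53,.45,.093]))
print('block scene',rect(C,[.38,.15,.083],[.56,.45,.093]))
for n,im in(('S',S),('C',C)):
    P=cloud(im); f=im['frame'].astype(int); R,G,B=f[...,0],f[...,1],f[...,2]
    yel=(R>150)&(G>120)&(B<90)&(P[...,2]>.06)&(P[...,0]<.62)&(P[...,0]>.3)&(P[...,1]>.15)&(P[...,1]<.45)
    k,l,st,c=cv2.connectedComponentsWithStats(yel.astype(np.uint8))
    for i in range(1,k):
        if st[i,4]>12: p=P[l==i]; print(n,'yellow',st[i],p.mean(0).round(3),p.min(0).round(3),p.max(0).round(3))
    red=(R>G+50)&(G<90)&(abs(P[...,0]-.55)<.15)&(abs(P[...,1])<.15)&(P[...,2]>.01)&(P[...,2]<.14)
    p=P[red]; print(n,'red',len(p),p.mean(0).round(3),np.percentile(p,[2,98],0).round(3))
    grn=(G>R+12)&(G>B)&(abs(P[...,0]-.55)<.15)&(abs(P[...,1])<.15)&(P[...,2]>.005)&(P[...,2]<.14)
    p=P[grn];q=cv2.minAreaRect((p[:,:2]*1000).astype(np.float32)); print(n,'green',len(p),q)
    d=(abs(P[...,0]-.43)<.12)&(abs(P[...,1]+.34)<.12)&(P[...,2]>.012)&(P[...,2]<.03)&(im['depth']>0)
    p=P[d]; print(n,'dishrim',len(p),cv2.minEnclosingCircle((p[:,:2]*1000).astype(np.float32)))
    b=f[150:330,230:430] if n=='C' else f[180:360,180:380]
    cv2.imwrite(f'pics/crop{n}.png',cv2.resize(b[:,:,::-1].astype(np.uint8),None,fx=3,fy=3,interpolation=2))
E
python3 a.py; python3 -c "
import cv2,numpy as np
a=cv2.imread('pics/cropC.png');b=cv2.imread('pics/cropS.png')
cv2.imwrite('pics/both.png',np.hstack([a[:540,100:500],b[:540,100:500]]))"
```

```text
block side (3093, array([465.4, 296.3]), array([ 90.1, 203.6]), 6.6, np.float64(0.0854))
block scene (453, array([466.6, 276.6]), array([ 92.4, 175.3]), 6.7, np.float64(0.0886))
S yellow [292 271  12  17  40] [0.467 0.301 0.148] [0.455 0.263 0.084] [0.484 0.307 0.158]
S yellow [240 289  10  11  32] [0.56  0.31  0.104] [0.556 0.3   0.086] [0.57  0.317 0.114]
S red 174 [ 0.565 -0.004  0.081] [[ 0.51  -0.044  0.026]
 [ 0.577  0.074  0.106]]
S green 1867 ((514.7669677734375, 9.731513977050781), (148.76516723632812, 119.1934814453125), 72.88113403320312)
S dishrim 150 ((440.8558654785156, -326.71966552734375), 74.33466339111328)
C red 93 [ 0.588 -0.026  0.078] [[ 0.581 -0.042  0.035]
 [ 0.596  0.001  0.101]]
C green 588 ((526.9437255859375, -19.665267944335938), (109.9107666015625, 130.56874084472656), 58.06393814086914)
C dishrim 454 ((441.65826416015625, -331.3644104003906), 74.4665756225586)
```

View pics/both.png

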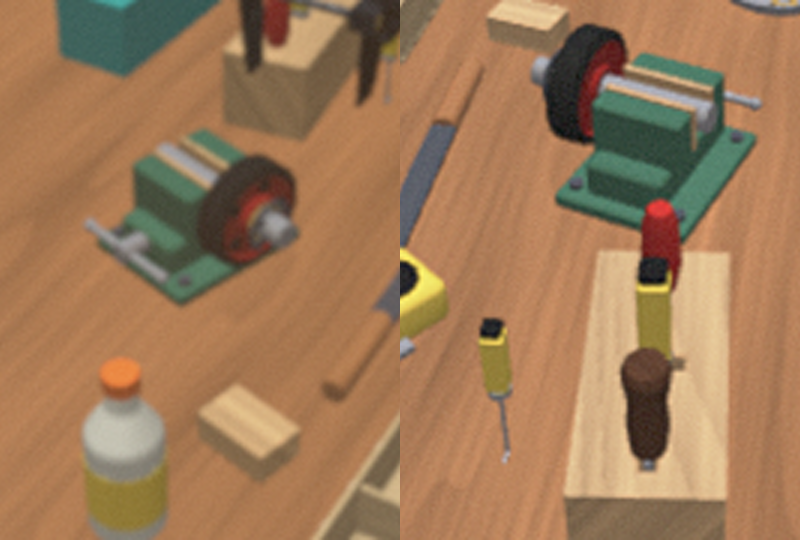

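The left half of the crop shows the vice, with the axle end outboard at lower right. The right half shows the block with the full-size pick in the middle, its slot running towards world -x. The block's yaw is about +6.6°. Next I take a wrist view here and another from over the block.

```bash
cat >> h.py <<'E'
from scipy.spatial.transform import Rotation as Ro
def wcloud(im):
    K=im['mtx'];d=im['depth'];v,u=np.mgrid[:d.shape[0],:d.shape[1]]
    x=(u-K[0,2])/K[0,0];y=(v-K[1,2])/K[1,1];th=np.hypot(x,y);s=np.where(th>1e-6,np.tan(np.minimum(th,1.5))/np.maximum(th,1e-6),1)
    c=np.stack([x*s*d,y*s*d,d],-1)
    return (c-im['t'])@im['R']
# tool down; tool x along world yaw a
def down(a): return (Ro.from_euler('z',a)*Ro.from_euler('x',np.pi)).as_quat()
E
python3 - <<'E'
from h import *
s=monitor.state(); print(s['orientation'],s['opening'],s['wrist_force'])
im=eyes.get_image('wrist'); save(im,'w0.png'); np.savez('w0.npz',**{k:im[k] for k in('frame','depth','mtx','R','t')})
print(-im['R'].T@im['t'],im['R'][2],im['mtx'])
ya=np.radians(6.6)
r.goto([.466,.297,.42],down(ya))
im=eyes.get_image('wrist'); save(im,'w1.png'); np.savez('w1.npz',**{k:im[k] for k in('frame','depth','mtx','R','t')})
s=monitor.state(); print(s['t'],s['tool_pos'],s['joint_positions'])
P=wcloud(im)
m=(im['depth']>0)&(abs(P[...,2]-.087)<.006)&(abs(P[...,0]-.466)<.1)&(abs(P[...,1]-.297)<.15);p=P[m]
print(len(p),cv2.minAreaRect((p[:,:2]*1000).astype(np.float32)),np.median(p[:,2]))
m=(im['depth']>0)&(P[...,2]>.135)&(P[...,2]<.175)&(abs(P[...,0]-.466)<.1)&(abs(P[...,1]-.297)<.12)
k,l,st,c=cv2.connectedComponentsWithStats(m.astype(np.uint8))
for i in range(1,k):
    if st[i,4]>20: p=P[l==i]; print(st[i],np.percentile(p,[3,50,97],0).round(4).tolist())
a=cv2.imread('pics/w0.png');b=cv2.imread('pics/w1.png');cv2.imwrite('pics/ww.png',np.vstack([a[100:],b[100:]]))
E
```

```text
[ 9.99999999e-01 -5.16627976e-06  3.87069145e-05 -7.42379027e-06] 0.09514743486516317 [-0.46046903 -0.86640238 -0.45449794]
[0.62399329 0.07548353 0.38578142] [-9.54699299e-05 -2.67455108e-01 -9.63570317e-01] [[309.70691629   0.         321.24653482]
 [  0.         309.70691629 200.70130105]
 [  0.           0.           1.        ]]
2.575 [0.46678152 0.29623658 0.41986167] [ 4.46039399e-01  3.72640400e-01  1.71809355e+00 -1.97047534e-04
  1.05091767e+00  3.32288119e-01]
12829 ((492.7355041503906, 298.0271911621094), (149.0613250732422, 200.6597137451172), 6.663717269897461) 0.08909245633486329
[ 301  113   36   36 1014] [[0.444, 0.3486, 0.1524], [0.4563, 0.3607, 0.1586], [0.4685, 0.373, 0.1602]]
[307 194  25  32 759] [[0.4542, 0.2876, 0.1403], [0.4636, 0.2997, 0.168], [0.4731, 0.3052, 0.17]]
[307 259  26  18 410] [[0.4601, 0.2302, 0.1363], [0.4705, 0.2374, 0.1472], [0.4825, 0.2412, 0.1571]]
```

View pics/ww.png

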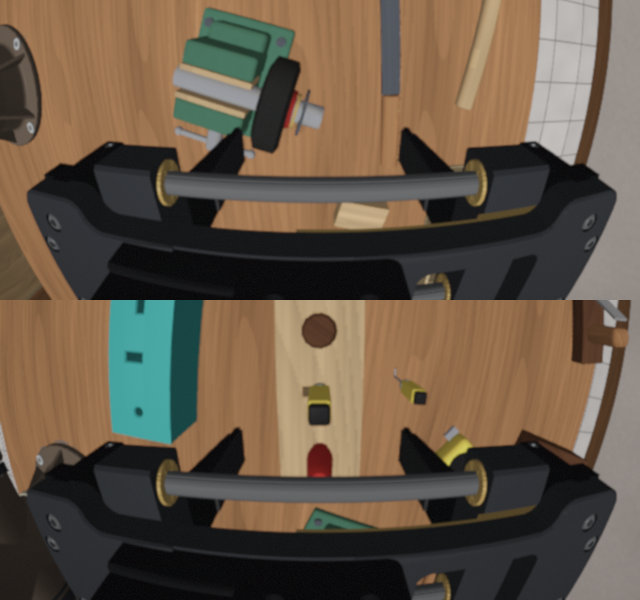

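The top half (wrist, start) shows the clip as a thin ring at about (303,212) on the axle stub, with the axle end at (322,217) in full-image rows. The bottom half shows the pick at (318,210), with the chisel and driver in line with it. I'll grasp the pick now and fit the axle from the first wrist cloud.

```bash
cat > v.py <<'E'
from h import *
def vice(im):
    P=wcloud(im);f=im['frame'].astype(int);sat=f.max(-1)-f.min(-1)
    ok=(im['depth']>0)&(abs(P[...,0]-.56)<.12)&(abs(P[...,1])<.12)
    # wheel: dark points high up, normal from PCA of crest rim
    g=ok&(sat<40)&(f.mean(-1)>90)&(P[...,2]>.079)&(P[...,2]<.0915)
    k,l,st,c=cv2.connectedComponentsWithStats(g.astype(np.uint8))
    for i in np.argsort(-st[1:,4])[:4]+1:
        p=P[l==i]; print(st[i],p.mean(0).round(4),np.percentile(p,[2,98],0).round(4).tolist())
    return P,g
if __name__=='__main__':
    z=np.load('w1.npz');P=wcloud(z);m=(z['depth']>0)&(P[...,2]>.165)&(P[...,2]<.175)&(abs(P[...,0]-.466)<.03)&(abs(P[...,1]-.3)<.03)
    print('cap',P[m].mean(0),cv2.minAreaRect((P[m][:,:2]*1000).astype(np.float32)))
    z=np.load('w0.npz');P,g=vice(z)
    w=(z['depth']>0)&(P[...,2]>.105)&(P[...,2]<.128)&(abs(P[...,0]-.58)<.06)&(abs(P[...,1])<.06)
    print('wheel',cv2.minAreaRect((P[w][:,:2]*1000).astype(np.float32)))
    cv2.imwrite('pics/vz.png',cv2.resize(z['frame'][90:270,150:350,::-1],None,fx=4,fy=4,interpolation=2)[:600])
E
python3 v.py
```

```text
cap [0.46357125 0.29568082 0.16865254] ((463.6226806640625, 295.2974853515625), (16.857425689697266, 17.4075870513916), 6.199339389801025)
[ 173  166   87   45 1698] [0.5148 0.005  0.0867] [[0.4692, -0.0146, 0.0803], [0.5579, 0.0247, 0.0895]]
[302 204  22  25 392] [ 0.6151 -0.0242  0.0861] [[0.6051, -0.0363, 0.0803], [0.6247, -0.0138, 0.0894]]
[295 201   9  23  92] [ 0.6011 -0.0197  0.0863] [[0.5971, -0.0308, 0.0803], [0.6044, -0.0099, 0.0895]]
[225 175  11   3  11] [0.5328 0.019  0.0903] [[0.528, 0.0179, 0.0895], [0.5379, 0.0203, 0.0913]]
wheel ((576.386962890625, -14.107765197753906), (82.94098663330078, 30.715700149536133), 73.42920684814453)
```

View pics/vz.png

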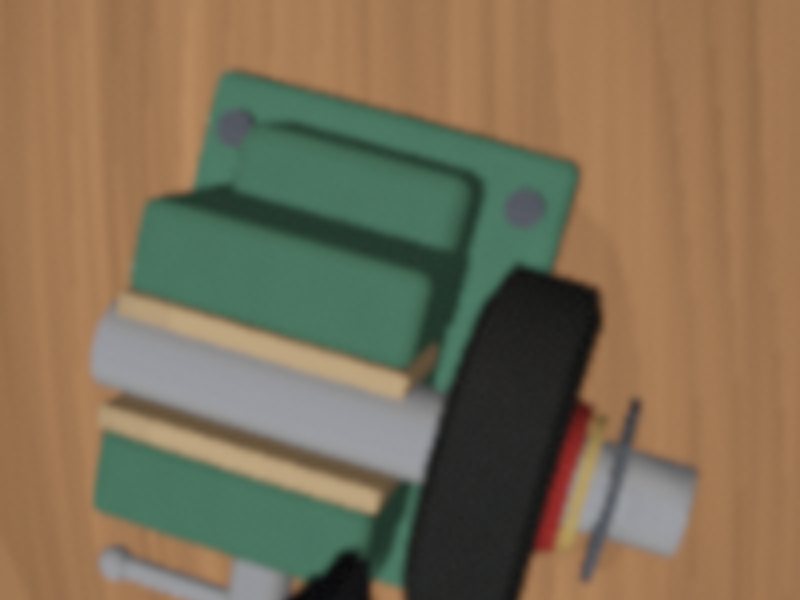

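The zoom shows the dark clip ring at (612,490), the brass washer just behind it and the axle end at (685,510). The axle yaw is about -16.4°, which puts the vice origin at about (0.5235, 0.003). I'll grasp the pick and lift it.

Run:
```python
from h import *
q=down(np.radians(6.6)); G=[.4636,.2957]
r.movel([*G,.42],q,.3); r.movel([*G,.297],None,.12)
F0=np.array(monitor.state()['wrist_force']); 
r.grasp(55); s=monitor.state(); print(s['t'],s['opening'],F0,s['wrist_force'],s['tool_pos'])
r.movel([*G,.430],None,.12)
r.pause(.2); s=monitor.state(); print(s['t'],s['opening'],s['wrist_force'],s['tool_pos'])
ya=np.radians(-16.4); ax=np.array([np.cos(ya),np.sin(ya)]); O=np.array([.5235,.0028])
p=O+.125*ax   # outboard of axle end
r.goto([*p,.44],down(ya))
im=eyes.get_image('wrist'); save(im,'w2.png'); np.savez('w2.npz',**{k:im[k] for k in('frame','depth','mtx','R','t')})
s2=eyes.get_image('side'); save(s2,'s2.png'); np.savez('s2.npz',**{k:s2[k] for k in('frame','depth','mtx','R','t')})
s=monitor.state(); print(s['t'],s['tool_pos'],s['joint_positions'],s['wrist_force'])
from v import vice
P,g=vice(im)
cv2.imwrite('pics/x2.png',np.hstack([cv2.resize(im['frame'][80:280,190:390],None,fx=2,fy=2),cv2.resize(s2['frame'][100:300,180:380],None,fx=2,fy=2)])[:,:,::-1])
```

```text
5.1667 0.019460800191345863 [-0.53007243 -0.89659405 -0.2129841 ] [ 0.13719016 -0.23490916 -0.39255062] [0.46362659 0.29570447 0.29702596]
6.625 0.019613982450736023 [-0.52206732  0.4476819  -0.9260147 ] [0.46365479 0.29572179 0.42948766]
8.125 [ 0.64322494 -0.0311476   0.44016195] [-1.50915877e-01  4.88128863e-01  1.46421869e+00  1.47947714e-04
  1.18915612e+00  1.33410880e-01] [ 0.01502599  0.1889883  -0.70235807]
[ 169  176   73   22 1349] [0.5122 0.0053 0.0864] [[0.469, -0.013, 0.0803], [0.5542, 0.0245, 0.0895]]
[288 177  18  21 371] [ 0.6151 -0.0252  0.0857] [[0.604, -0.0376, 0.0806], [0.6255, -0.0141, 0.0891]]
[281 177   3  21  59] [ 0.5999 -0.0202  0.0871] [[0.5957, -0.0323, 0.0807], [0.6032, -0.0107, 0.0911]]
[193 171  38   2  42] [0.5278 0.0203 0.0899] [[0.5067, 0.0138, 0.0879], [0.5493, 0.0269, 0.0914]]
```

View pics/x2.png

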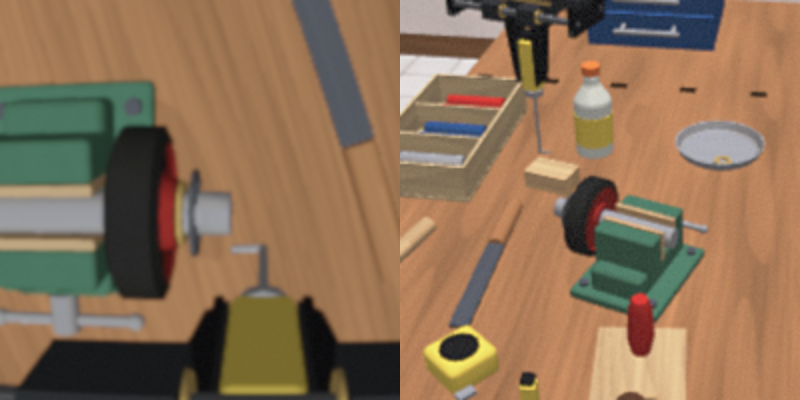

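The wrist crop shows the hook pointing to the wheel, outboard of the axle stub, with the clip at (193,210). In the side view the pick hangs upright in the grip. I'll feel down onto the axle.

```bash
cat >> h.py <<'E'
ya=np.radians(-16.45); AX=np.array([np.cos(ya),np.sin(ya),0]); O=np.array([.5235,.0024,0])
def at(x,z,y=0): return O+x*AX+y*np.array([-AX[1],AX[0],0])+np.array([0,0,z])
def force(n=4):
    f=[]
    for _ in range(n): f.append(monitor.state()['wrist_force']); r.pause(.01)
    return np.mean(f,0)
def vf(F): return np.array([F@AX, F@np.array([-AX[1],AX[0],0]), F[2]])
E
python3 - <<'E'
from h import *
q=down(ya)
r.movel(at(.1035,.44),q,.2); r.movel(at(.1035,.392),None,.12); r.movel(at(.1035,.382),None,.03); r.pause(.15)
F0=force(10); t0=monitor.state()['t']; z=.382; print(t0,F0)
while z>.366:
    z-=.0004; r.movel(at(.1035,z),None,.01); F=vf(force(3)-F0)
    if abs(F[2])>1.2: 
        r.pause(.05); F=vf(force(6)-F0); print(z,F.round(2))
        if F[2]>1.5: break
s=monitor.state();print(s['t'],z,s['tool_pos'],F)
np.save('F0.npy',F0)
E
```

```text
9.65 [-0.03913855 -0.20063034 -0.95245575]
0.3751999999999998 [0.12 0.02 3.9 ]
14.425 0.3751999999999998 [ 0.62278974 -0.02690718  0.37539652] [0.1173153  0.02189377 3.90215284]
```

Run:
```python
from h import *
F0=np.load('F0.npy'); z=.3760
r.movel(at(.1035,z),None,.01); r.pause(.1); F=vf(force(6)-F0); print(monitor.state()['t'],F.round(2))
x=.1035; B=F.copy(); log=[]
while x>.0905:
    x-=.0004 if x>.0955 else .0003
    r.movel(at(x,z),None,.01); F=vf(force(3)-F0); log.append((round(x*1e3,1),*F.round(1)))
    if max(abs(F[0]-B[0]),abs(F[1]-B[1]),abs(F[2]-B[2]))>1.2:
        F=vf(force(8)-F0)
        if np.abs(F-B).max()>1.2: print('contact',x,F.round(2)); break
print(log[-12:]); s=monitor.state();print(s['t'],s['tool_pos'],(s['tool_pos']-O)@AX)
im=eyes.get_image('wrist'); save(im,'w3.png')
cv2.imwrite('pics/x3.png',cv2.resize(im['frame'][140:240,220:340],None,fx=5,fy=5,interpolation=2)[:,:,::-1])
```

```text
14.825 [-0.01  0.21  0.97]
contact 0.09300000000000008 [ 2.03 -0.03  0.17]
[(96.7, np.float64(0.6), np.float64(0.2), np.float64(0.6)), (96.3, np.float64(0.5), np.float64(0.1), np.float64(0.3)), (95.9, np.float64(0.2), np.float64(-0.0), np.float64(0.2)), (95.5, np.float64(-0.5), np.float64(0.5), np.float64(-0.1)), (95.1, np.float64(0.1), np.float64(0.4), np.float64(-0.2)), (94.8, np.float64(-0.2), np.float64(0.0), np.float64(0.3)), (94.5, np.float64(0.4), np.float64(0.2), np.float64(0.3)), (94.2, np.float64(0.5), np.float64(0.0), np.float64(0.5)), (93.9, np.float64(-0.3), np.float64(0.3), np.float64(0.4)), (93.6, np.float64(0.3), np.float64(0.2), np.float64(-0.1)), (93.3, np.float64(1.1), np.float64(0.0), np.float64(0.4)), (93.0, np.float64(2.6), np.float64(0.2), np.float64(-0.3))]
22.5917 [ 0.61276726 -0.02399228  0.37606602] 0.09308702808803879
```

View pics/x3.png

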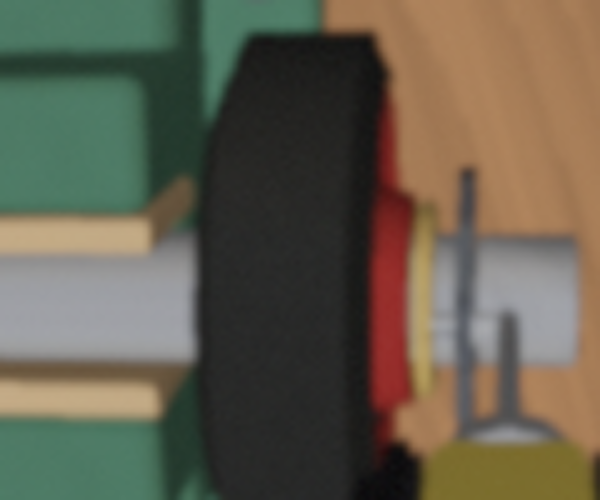

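The tip touched the washer at x = 93.1 mm with 2 N, exactly where predicted. The view shows the hook (470,322) through the clip's window and central once parallax is allowed for. I'll back off 1.8 mm and pull straight up.

Run:
```python
from h import *
F0=np.load('F0.npy')
r.movel(at(.0949,.376),None,.01); r.pause(.1); print(vf(force(6)-F0).round(2))
r.movel(at(.0949,.376+.048),None,.0115)
r.pause(.1); s=monitor.state(); print(s['t'],s['tool_pos'],s['opening'],vf(force(8)-F0).round(2))
r.movel(at(.0949,.376+.075),None,.06)
a=eyes.get_image('wrist');b=eyes.get_image('side')
cv2.imwrite('pics/x4.png',np.hstack([cv2.resize(a['frame'][120:320,190:390],None,fx=2,fy=2),cv2.resize(b['frame'][100:300,180:380],None,fx=2,fy=2)])[:,:,::-1])
print(monitor.state()['t'])
```

```text
[0.42 0.62 0.53]
27.5583 [ 0.61451981 -0.0244816   0.42400751] 0.01972971352739379 [-0.03 -0.14  0.3 ]
28.325
```

View pics/x4.png

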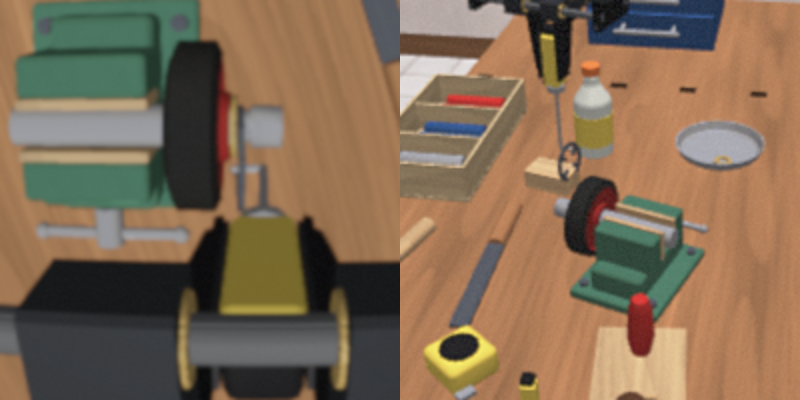

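Clip off and hanging on the hook, seen at (242,185) in the wrist half and (568,160) in the side half. I'll carry it to the dish and look.

Run:
```python
from h import *
z=np.load('scene0.npz'); P=cloud(z); f=z['frame'].astype(int)
m=(z['depth']>0)&(np.hypot(P[...,0]-.441,P[...,1]+.330)<.06)&(f[...,0]-f[...,2]>45); print('washer scene',m.sum(),P[m].mean(0) if m.any() else 0)
r.movel(at(.0949,.48),None,.12)
D=np.array([.441,-.330,0]); p=D+.036*AX; p[2]=.48
r.movel(p,None,.16); p[2]=.40; r.movel(p,None,.12); r.pause(.1)
a=eyes.get_image('wrist');b=eyes.get_image('side');c=eyes.get_image('scene')
for n,i in(('w',a),('c',c),('s',b)):
    P=wcloud(i) if n=='w' else cloud(i); f=i['frame'].astype(int)
    m=(i['depth']>0)&(np.hypot(P[...,0]-.441,P[...,1]+.330)<.055)&(f[...,0]-f[...,2]>45)&(P[...,2]<.012); print(n,'washer',m.sum(),np.median(P[m],0) if m.any() else 0)
    m=(i['depth']>0)&(np.hypot(P[...,0]-.441,P[...,1]+.330)<.09)&(P[...,2]>.014)&(P[...,2]<.024)
    if m.sum()>5: print(' rim',m.sum(),cv2.minEnclosingCircle((P[m][:,:2]*1000).astype(np.float32)))
cv2.imwrite('pics/x5.png',np.hstack([cv2.resize(a['frame'][100:300,190:390],None,fx=2,fy=2),cv2.resize(c['frame'][190:330,160:300],(400,400))])[:,:,::-1])
print(monitor.state()['t'],p)
```

```text
washer scene 64 [ 0.43766221 -0.30082766  0.00678245]
w washer 234 [ 0.43211342 -0.29194129  0.00904318]
 rim 1741 ((440.57537841796875, -329.0026550292969), 72.1349868774414)
c washer 58 [ 0.4337516  -0.29377302  0.00742076]
 rim 356 ((442.3083801269531, -329.5619201660156), 73.64644622802734)
s washer 25 [ 0.4349958  -0.29060099  0.00414981]
 rim 100 ((442.5362548828125, -325.5374450683594), 72.87699890136719)
32.0917 [ 0.47552642 -0.34019443  0.4       ]
```

View pics/x5.png

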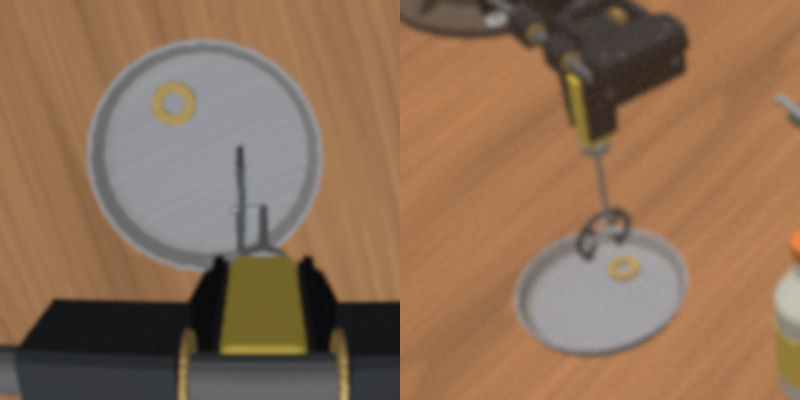

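The washer is at (0.4335, -0.292) and the clip hangs well. I'll lay it about 14 mm to the -y side of the dish's centre.

Run:
```python
from h import *
D=np.array([.441,-.3295,0]); N=np.array([-AX[1],AX[0],0]); H=.2879
base=D-.014*N+.0355*AX
def P(dx,heel): p=base+dx*AX; p[2]=heel+H; return p
r.movel(P(0,.075),None,.1); r.movel(P(0,.050),None,.05); r.pause(.1); F0=force(8)
r.movel(P(0,.0425),None,.02); print('touch',vf(force(6)-F0).round(2))
for th in (12,28,44,58,70,79):
    t=np.radians(th); heel=.004+.0435*np.cos(t)-.0048-.001
    r.movel(P(-.044*np.sin(t)-.002,max(heel,.0055)),None,.03)
    print(th,monitor.state()['t'],vf(force(3)-F0).round(2))
a=eyes.get_image('wrist');c=eyes.get_image('scene')
cv2.imwrite('pics/x6.png',np.hstack([cv2.resize(a['frame'][100:300,190:390],None,fx=2,fy=2),cv2.resize(c['frame'][190:330,160:300],(400,400))])[:,:,::-1])
```

```text
touch [-0.09  0.38 -0.16]
12 34.55 [0.95 0.27 0.43]
28 35.1333 [ 1.   -0.01 -0.15]
44 35.7167 [-0.07  0.02  0.93]
58 36.25 [0.24 0.04 0.82]
70 36.725 [ 0.31 -0.09  0.18]
79 37.125 [ 0.4  -0.1   0.48]
```

View pics/x6.png

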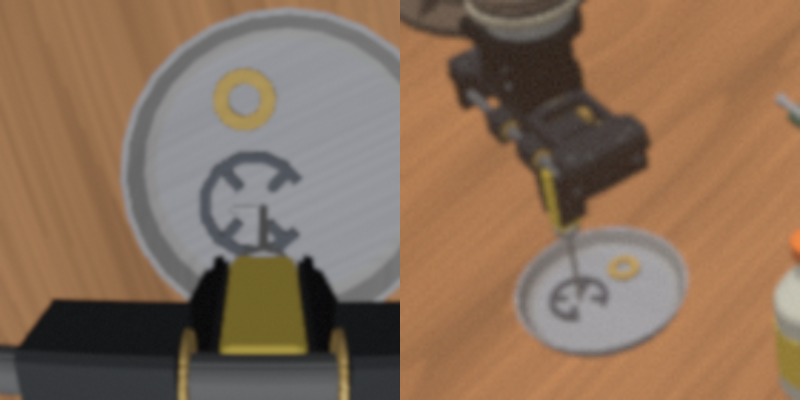

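The clip lies flat in the dish (250,205), clear of the washer at (245,100), with the hook tip inside the ring. I'll draw back, lift out and return the pick.

Run:
```python
from h import *
p=np.array(monitor.state()['tool_pos']); F0=force(5)
p=p+.003*AX; r.movel(p,None,.03); p[2]+=.012; r.movel(p,None,.03); print(vf(force(5)-F0).round(2))
p[2]=.48; r.movel(p,None,.2)
c=eyes.get_image('scene'); save(c,'c7.png')
G=[.4636,.2957]
r.goto([*G,.48],down(np.radians(6.6))); r.movel([*G,.392],None,.12); r.pause(.1); F0=force(8)
print(monitor.state()['t'])
for z in (.375,.36,.345,.33,.315,.305,.3005,.2985,.2975):
    r.movel([*G,z],None,.06 if z>.3 else .02); F=force(4)-F0
    if np.abs(F).max()>1.5: print('contact',z,F.round(2)); break
s=monitor.state(); print(s['t'],s['tool_pos'],F.round(2))
a=eyes.get_image('wrist');b=eyes.get_image('side')
cv2.imwrite('pics/x8.png',np.hstack([cv2.resize(b['frame'][220:380,220:380],(400,400)),cv2.resize(c['frame'][190:330,160:300],(400,400))])[:,:,::-1])
```

```text
[ 0.36 -0.3  -0.27]
42.525
45.925 [0.46360258 0.29568561 0.29749987] [ 0.57  0.04 -0.15]
```

View pics/x8.png

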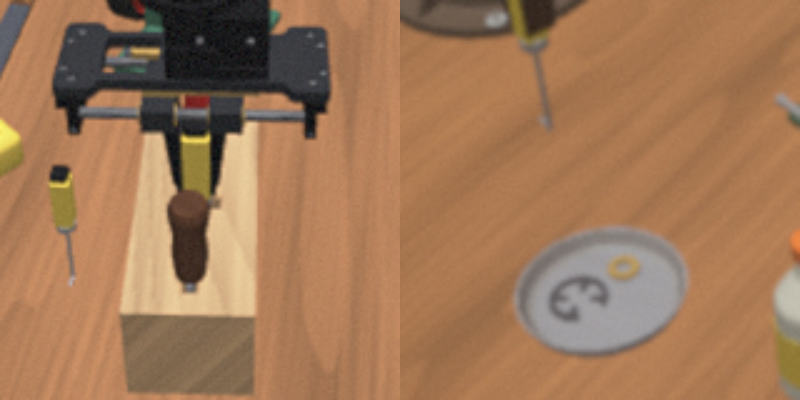

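The clip is in the dish and the pick is back in its slot, 0.5 mm above its seat. I'll seat it, release, back off, check and hand in.

Run:
```python
from h import *
G=[.4636,.2957]; F0=force(6)
for z in (.2972,.2969,.2966):
    r.movel([*G,z],None,.01); F=force(4)-F0; print(z,F.round(2))
    if F[2]>1.5: break
r.gripper_open(); r.movel([*G,.44],None,.12); r.pause(.3)
a=eyes.get_image('wrist'); P=wcloud(a);m=(a['depth']>0)&(P[...,2]>.165)&(P[...,2]<.175)&(abs(P[...,0]-.466)<.03)&(abs(P[...,1]-.3)<.03)
print('cap',P[m].mean(0),monitor.state()['t'],monitor.state()['opening'])
b=eyes.get_image('side')
cv2.imwrite('pics/x9.png',np.hstack([cv2.resize(b['frame'][220:380,220:380],(400,400)),cv2.resize(a['frame'][100:300,220:420],(400,400))])[:,:,::-1])
```

```text
0.2972 [ 0.38 -0.35  0.12]
0.2969 [-0.3  -0.76  2.56]
cap [0.46282268 0.29565009 0.16856566] 49.625 0.09528663844972482
```

View pics/x9.png

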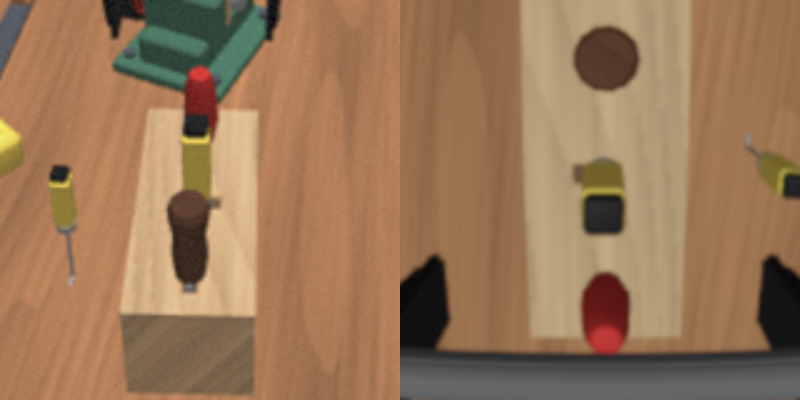

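The pick stands upright and seated in its slot, and the neighbouring tools haven't moved. Handing in.

```bash
python3 -c "
from h import *
r.hand_in(); print(monitor.state()['t'])"
```

```text
the job is handed in; nothing more can be done
the job is handed in; nothing more can be done
```

The clip is off the axle and lying flat in the steel dish, and the yellow pick is back upright in its slot. I handed the job in at about 50 s of the 72 s.

- **Feeling in:** The hook's heel touched the axle top at 3.9 N. I slid it in under the clip's back until the tip touched the washer at about 2 N, then backed off about 2 mm.
- **Pulling the clip:** I eased it straight up in one movement at about 11.5 mm/s. I did not sample the force during that movement, so I have no measurement that it stayed under 15 N.
- **Laying it down:** I carried the clip on the hook to the dish and laid it over without touching it otherwise. The forces I checked were about 1 N. The picture taken after lifting the pick clear shows it flat, well away from the small washer.
- **Returning the pick:** It seated at 2.6 N. After I released it, its cap was within 1 mm of where it started, and the chisel, screwdriver and small look-alike pick looked undisturbed.

No check failed or disagreed. I did not take a last picture of the dish after returning the pick.

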